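Post the model container through the stock box flap

TASK

Put the low dark model container away in the wooden stock box: with the fingertips push it along its lane, through the hanging flap, until it drops into the box, then draw the fingers back out so that the flap swings shut behind it. Only push it, never lift it, and leave the short track piece in the other lane and everything else on the table where it stands.

Things in the scene. Friction and masses are not known exactly. Their poses are not given: they have to be found in the camera images.
- dropbox: Fixed plywood stock box with a raised feed deck in front. Origin: on the table top, under the middle of the box's front face. x = feed direction (deck to box), y = left of that, z up. Deck: top at z = 90 mm, x -240 to 0, 220 mm wide. Box: x 0 to 176 mm, 220 mm wide, clear plastic cover on top (upper face z = 175 mm). All other points here are given in this frame.
- lane_a (a point): Doorway of lane a (y = +50 mm), at deck height (x = 0, z = 90 mm). Two straight lanes, each 70 mm wide, run along the deck to the doorways, between plywood fences 12 mm tall (28 mm wide in the middle, 22 mm outside). Each doorway is 78 mm wide and 64 mm tall, in an 8 mm thick front; the lintel above it spans z = 154 to 170 mm.
- lane_b (a point): The same for lane b (y = -50 mm).
- ledge (a point): End of the ledge (x = 46, y = 0, z = 90 mm). Behind the doorways the deck goes on level as far as x = 46 mm, then drops into a pocket per lane, x 46 to 164 mm, floor at z = 12 mm, a 12 mm wall between the two. A thing pushed in falls once its middle is past the ledge end.
- flap_a (a joint): Flap behind the doorway at y = +50 mm: an aluminium sheet 72 mm wide, 58 mm tall, 3 mm thick, 50 g, hung from a free hinge along y at x = 12.5 mm, z = 152 mm of the box. 0 rad = hanging shut; grows as its lower edge swings inwards (towards +x) up to 1.4. It does not swing outwards, and falls shut by its own weight.
- flap_b (a joint): The same flap behind the doorway at y = -50 mm.
- flap_a_edge (a point): Middle of the lower edge of flap a; 4 mm above the deck when shut.
- flap_b_edge (a point): Middle of the lower edge of flap b.
- container: Low model goods container to be put away: a dark steel-coloured closed block, 72 mm long (its x), 56 mm wide (its y), 30 mm tall, flat ends, about 0.12 kg. It stands on the deck in one of the two lanes (either one), its length along the lane. Origin: centre of its underside.
- container_center (a point): The container's centre, 15 mm above its underside.
- track_piece: Short straight piece of model track, 80 mm long, 46 mm wide, 12 mm tall, black sleepers and two steel rails, lying loose in the other lane; leave it. Origin: centre of its underside.
- pliers: Red-handled pliers lying on the table beside the deck, 130 mm long, 14 mm tall. Origin: at their middle, on the table. Leave alone.
- pin_tin: Small round aluminium tin, 44 mm across, 18 mm tall, standing on the box's clear cover. Origin: centre of its underside. Leave alone.
- glue: Small glue bottle, 32 mm across, 90 mm tall, on the table on the far side. Origin: centre of its underside. Leave alone.
- wagon: Brown open model wagon, 120 x 50 mm, 60 mm tall, on the table on the far side. Origin: centre of its underside. Leave alone.
- screwdriver: Screwdriver lying on the table to the right of the robot. Leave alone.
- mug: White mug, 80 mm across, 90 mm tall, on the table. Origin: centre of its underside. Leave alone.
Not all that is in view belongs to the job. Of the things shaped like the container, the steel one is meant.

How it is judged:
On the way:
1. a flap has been pushed well open (over 0.4 rad) (value of joint any of flap_a, flap_b above 0.4 rad), for 0.1 s.
At the end, for the whole second after the job is handed in: The container lies at rest in a pocket of the box (its centre past the ledge at x = 46 mm and below z = 75 mm, so below the deck), both flaps hang shut (within 0.08 rad), and the track piece and the other things are within 20 mm of where they were (x of container_center in the frame of dropbox between 0.046 and 0.166 m and y of container_center in the frame of dropbox between -0.1 and 0.1 m and z of container_center in the frame of dropbox below 0.075 m and linear speed of container below 0.02 m/s and value of joint each of flap_a, flap_b below 0.08 rad and distance of each of track_piece, pliers, pin_tin, glue, wagon, screwdriver, mug from where it was at the start of the episode below 0.02 m); the robot touches nothing.
It fails at once if the container is lifted (its centre more than 10 mm above its height on the deck) (z of container_center in the frame of dropbox above 0.115 m).
It fails at once if the track piece or another bystander is moved by more than 20 mm (distance of any of track_piece, pliers, pin_tin, glue, wagon, screwdriver, mug from where it was at the start of the episode above 0.02 m).
It also fails if it takes over 40 s, if anything falls off the work surface, if the arm or the gripper's body presses on something with over 40 N, if the wrist force passes 120 N, or if a joint passes its speed limit or range.

ROBOT

A 6-joint arm with a two-finger parallel gripper is mounted at the origin on the work surface. World frame = base frame: x ahead of the robot, y to its left, z up, the work surface at z = 0. Lengths are in m, angles in rad, forces in N, time in s.
With the tool pointing down it reaches from about 0.375 to 0.9 m from the base axis. Payload 3.1 kg.
Tool frame: the origin (TCP) lies midway between the tips of the shut fingers; the grasp point (between the pads) lies 19 mm behind it; z points along the fingers, y is the line along which they close (so a half turn about z gives the same grasp; the last joint's range is limited). The gripper opens to 87 mm and grips with 3 to 60 N. Pads are 19 mm wide; open, the fingers measure 117 mm over their backs; the gripper's body (75 mm by 190 mm) begins 51 mm behind the grasp point.
Start: joints at [0.939, 0.527, 1.433, -0, 1.181, -0.178], TCP at [0.274, 0.562, 0.223] pointing down, gripper open.
Joint ranges: [-3.08, 3.08], [-0.75, 2.2], [0.22, 2.44], [-1.43, 4.57], [0, 2.65], [-2.85, 2.85]. Speed limits (rad/s): [2.79, 2.79, 3.14, 3.14, 3.14, 3.14].

INTERFACE

Orientations are given as a unit quaternion [x, y, z, w].
In Python, from rig import status, imaging, order gives the robot as it stands.
- The arm moves only by the tool arm_command, never from a script. Its argument "deltas" is one flat list of numbers, 5 for each row, row after row: the opening, from -1 (shut) to 1 (fully open), so that 0 is half open, then the shift along the tool's x, y, z in m, then the turn about the tool's z in rad. In form: [gripper, tx, ty, tz, roll, gripper, tx, ty, tz, roll, ...]. A call has 1 to 12 rows; each row shifts and turns the commanded pose from where the row before left it, along the tool's axes as they then stand; what a row does not reach is not made up. A row lasts 1/8 s, in which the tool goes at most 62.5 mm and 10.7 degrees, less where a joint would pass 70% of its speed; a pose out of reach is approached as far as the arm can. A call with a gripper value outside its range is refused whole. The fingers move at their own pace and stop on an object; "newtons" is the grip in N (left out, the last holds). Time passes only in rows, so rows that do not move let the fingers close. It gives the time, the measured TCP pose, the force, the opening and the grip force at its end, in the units of the state.
- status.get_obs(): the state, without advancing time (a new reading comes with each control period).
- imaging.camera(name): name is "scene" or "top"; returns (picture, depth): 420x560x3 uint8, red, green, blue; 420x560 float32, m along the optical axis (not along the pixel's ray), 0 where there is no reading.
- imaging.camera_params(name): a dict with "intrinsics" (3x3 intrinsics, pixels), "camera_from_world" (4x4, takes a point from world to camera coordinates). Camera axes: x right, y up, looking along -z (the intrinsics and any distortion apply to the point x, -y, -z); pixel columns grow to the right and rows downward; lengths in m; the calibration is good to about 2 mm. A picture is of the moment at which its call begins. camera_params takes no time and is no camera call.
- order.hand_in(): hands the job in; it is judged then, once.
The state is a dict: "time": time; "q": joint angles; "joint_velocities": joint speeds; "joint_torque": joint torques, N m; "position": TCP position; "tool_rot": TCP orientation; "ft_force": force on the tool from outside, world axes, zero at the start; "moment": the same for the moment, N m; "grip_width": finger opening in m; "grip_force": force on a finger pad.
Only numpy, scipy, OpenCV 4.12 (cv2) and the standard library are available. Lean on these libraries where they do the work, as an engineer would, in place of code of your own. Each camera call takes 0.05 s, during which the arm holds its last target. There are 200 camera calls.

## Working session

There is one attempt and no reset: what is moved stays moved. The work goes in short steps, Python scripts to look and compute and a tool call to move; the robot and the scene stay as the last step left them, time stands still between calls to the robot, and variables do not carry over. Pictures are saved under pics/ and viewed, at most 10 in all, crops included, and the job is handed in when it is done.

Besides the shell and the picture viewer there is one more tool, called after ">>>" in YAML: its name, and indented under it one key for each argument. arm_command: Moves the arm, as the interface text tells. Its arguments: {"type":"object","properties":{"deltas":{"type":"array"},"newtons":{"type":"number"}},"required":["deltas"]}

```bash
mkdir -p pics
cat > h.py <<'E'
import numpy as np, cv2
from rig import status, imaging, order
def snap(n):
    im,d=imaging.camera(n); p=imaging.camera_params(n); return im,d,p
def cloud(d,p):
    K=np.array(p["intrinsics"]); T=np.linalg.inv(np.array(p["camera_from_world"]))
    v,u=np.mgrid[:d.shape[0],:d.shape[1]]
    P=np.stack([(u-K[0,2])/K[0,0]*d,-(v-K[1,2])/K[1,1]*d,-d],-1)
    W=P@T[:3,:3].T+T[:3,3]; W[d<=0]=np.nan; return W
E
python3 - <<'E'
from h import *
for n in("scene","top"):
    im,d,p=snap(n); np.savez(f"{n}.npz",im=im,W=cloud(d,p)); cv2.imwrite(f"pics/{n}0.png",im[:,:,::-1]); print(n,{k:np.round(v,3).tolist() for k,v in p.items()})
print(status.get_obs())
E
```

```text
scene {'intrinsics': [[485.401, 0.0, 278.785], [0.0, 485.401, 208.095], [0.0, 0.0, 1.0]], 'camera_from_world': [[-0.737, 0.676, -0.013, 0.495], [-0.578, -0.619, 0.531, 0.174], [0.351, 0.399, 0.847, -1.262], [0.0, 0.0, 0.0, 1.0]]}
top {'intrinsics': [[467.094, 0.0, 282.113], [0.0, 467.094, 212.754], [0.0, 0.0, 1.0]], 'camera_from_world': [[-0.018, -1.0, 0.022, -0.136], [0.995, -0.015, 0.102, -0.554], [-0.101, 0.024, 0.995, -1.078], [0.0, 0.0, 0.0, 1.0]]}
{'time': 0.1, 'q': array([ 9.38519369e-01,  5.28383457e-01,  1.43377667e+00, -6.10590133e-05,
        1.18140714e+00, -1.78497892e-01]), 'joint_velocities': array([ 0.00052527, -0.00152897, -0.00250857,  0.00107207,  0.00071116,
       -0.00137761]), 'joint_torque': array([-7.81322542e-04, -4.40990067e+01, -1.77149177e+01,  6.33881078e-02,
        5.34217805e-02, -4.40962731e-05]), 'position': array([0.27356608, 0.56120747, 0.2216624 ]), 'tool_rot': array([ 2.24936439e-01,  9.74372938e-01, -9.18419522e-04, -3.63424561e-04]), 'ft_force': array([ 0.02352909, -0.7048062 , -0.68729401]), 'moment': array([-0.01010094,  0.01288605, -0.000391  ]), 'grip_force': 0.0, 'grip_width': 0.08700690782338155}
```

View pics/top0.png

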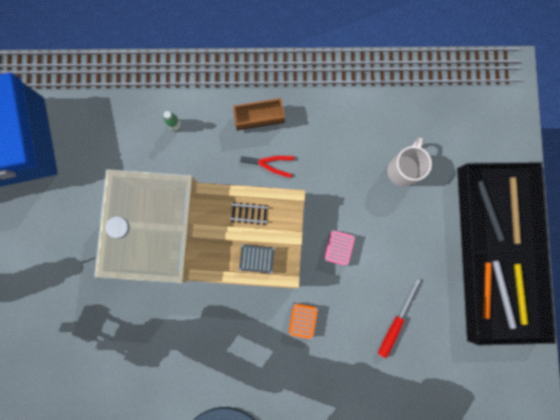

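View pics/scene0.png

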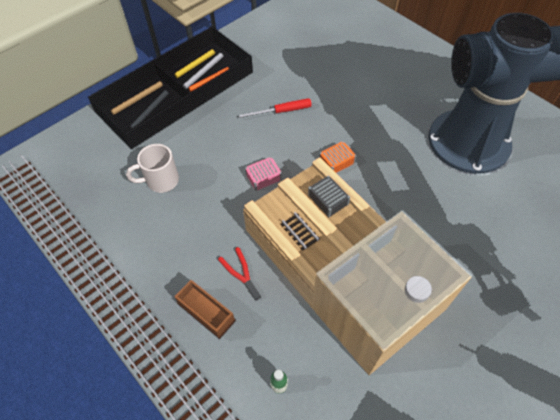

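The top view shows the feed running image-left (about +y world). The steel container is at pixel (256,259) in the lane nearer the robot, which is lane a. The track piece is at (249,214) in lane b. The box front is at about column 190 and the tin at (117,227). The scene view agrees.

Next I'll measure the deck and container poses.

Run:
```python
from h import *
def rect(m):
    r=cv2.minAreaRect(m.astype(np.float32)*1000); return r
for n in("top","scene"):
    f=np.load(n+".npz"); im,W=f["im"],f["W"]; z=W[...,2]; hsv=cv2.cvtColor(im,cv2.COLOR_RGB2HSV)
    near=(W[...,0]>.3)&(W[...,0]<.75)&(W[...,1]>-.25)&(W[...,1]<.35)
    f1=near&(z>.097)&(z<.107)&(hsv[...,1]>60)
    mk=cv2.morphologyEx(f1.astype(np.uint8),cv2.MORPH_OPEN,np.ones((3,3)))
    k,l,s,c=cv2.connectedComponentsWithStats(mk)
    print(n,"fences")
    for i in range(1,k):
        if s[i,4]>60: print(s[i],c[i].round(),rect(W[l==i][:,:2]))
    dk=near&(z>.085)&(z<.095); print("deck",rect(W[dk][:,:2]),np.nanmedian(z[dk]))
    ct=near&(z>.113)&(z<.127); mk=cv2.morphologyEx(ct.astype(np.uint8),cv2.MORPH_OPEN,np.ones((3,3)))
    k,l,s,c=cv2.connectedComponentsWithStats(mk)
    for i in range(1,k):
        if s[i,4]>60: print("z120",s[i],rect(W[l==i][:,:2]),np.median(z[l==i]))
    hi=near&(z>.165)&(z<.185); print("cover",hi.sum(),rect(W[hi][:,:2]) if hi.sum()>9 else 0,np.nanmedian(z[hi]))
```

```text
top fences
[197 183  22  11 193] [207. 188.] ((601.3768920898438, 21.706523895263672), (47.53944778442383, 21.401573181152344), 85.73066711425781)
[218 185  87  16 741] [261. 192.] ((591.296875, -97.5533676147461), (191.55615234375, 22.543617248535156), 85.04458618164062)
[ 193  224  109   20 1214] [248. 234.] ((498.7362365722656, -65.14006042480469), (239.20965576171875, 28.121356964111328), 85.046875)
[190 269  71  15 639] [225. 276.] ((407.7042236328125, -16.207351684570312), (154.21383666992188, 22.174617767333984), 85.02153778076172)
[262 274  37  13 343] [281. 280.] ((397.33966064453125, -136.32293701171875), (79.16842651367188, 21.982608795166016), 84.98441314697266)
deck ((499.51483154296875, -59.57991027832031), (252.3262176513672, 219.65463256835938), 85.07709503173828) 0.09192656729744497
z120 [239 244  36  29 878] ((445.0160217285156, -86.21316528320312), (71.94347381591797, 56.43821716308594), 83.5054702758789) 0.12213904220409144
cover 9077 ((516.8760375976562, 141.81124877929688), (177.87518310546875, 220.47467041015625), 84.97964477539062) 0.17702143116965385
scene fences
[313 159  70  68 780] [350. 194.] ((403.2878112792969, -70.32928466796875), (217.29049682617188, 24.597705841064453), 85.03804016113281)
[ 279  179   73   74 1223] [315. 216.] ((498.65545654296875, -78.61602783203125), (217.20025634765625, 30.711978912353516), 84.72989654541016)
[ 245  202   71   83 1074] [282. 242.] ((593.5892944335938, -78.75907135009766), (231.65003967285156, 24.217409133911133), 84.82038879394531)
deck ((509.8844299316406, 21.020309448242188), (417.0486145019531, 217.38433837890625), 85.19920349121094) 0.09011961542691593
z120 [309 176  40  36 799] ((445.93853759765625, -86.3598403930664), (73.33760070800781, 60.07891082763672), 83.13253021240234) 0.12006803186577542
cover 10764 ((516.8931884765625, 140.7952880859375), (177.2031707763672, 223.4130096435547), 85.1917724609375) 0.17477867773472705
```

Both views agree. The feed direction is 85.0° and the box origin is about (0.509, 0.054). The container is in lane a at box x of about −145 mm, with its rear face at −181 mm.

I'll shut the fingers and turn the tool so its x axis lies along the feed.

>>> arm_command:
  deltas: [-1, 0, 0, 0, 0.172, -1, 0, 0, 0, 0.172, -1, 0, 0, 0, 0.172, -1, 0, 0, 0, 0.172, -1, 0, 0, 0, 0.172, -1, 0, 0, 0, 0.172, -1, 0, 0, 0, 0.172, -1, 0, 0, 0, 0]
  newtons: 20

```text
time: 1.1
position: [0.2738, 0.5614, 0.222]
tool_rot: [0.737, 0.676, -0.001, 0.0]
ft_force: [0.9, 0.2, 0.2]
grip_width: 0.0151
grip_force: 0.0
```

```bash
cat >> h.py <<'E'
from scipy.spatial.transform import Rotation as Ro
O=np.array([509.3,54.1]); a=np.radians(85.03); u=np.array([np.cos(a),np.sin(a)]); l=np.array([-u[1],u[0]])
def st():
    s=status.get_obs(); R=Ro.from_quat(s["tool_rot"]).as_matrix(); d=s["position"][:2]*1000-O
    print("t",s["time"],"box x,y,z",(d@u).round(1),(d@l).round(1),(s["position"][2]*1000).round(1),"toolx deg",np.degrees(np.arctan2(R[1,0],R[0,0])).round(2),"zaxis",R[:,2].round(3),"F",s["ft_force"].round(1),"w",round(s["grip_width"],4),"q",s["q"].round(2))
E
python3 -c "from h import *; st()"
```

```text
t 1.1 box x,y,z 485.0 278.6 222.0 toolx deg 85.13 zaxis [-0.001 -0.001 -1.   ] F [0.9 0.2 0.2] w 0.0151 q [ 0.94  0.53  1.43 -0.    1.18  1.02]
```

>>> arm_command:
  deltas: [-1, -0.048, 0.038, -0.004, 0, -1, -0.048, 0.038, -0.004, 0, -1, -0.048, 0.038, -0.004, 0, -1, -0.048, 0.038, 0, 0, -1, -0.048, 0.038, 0, 0, -1, -0.048, 0.038, 0, 0, -1, -0.06, 0, 0, 0, -1, -0.06, 0, 0, 0, -1, -0.06, 0, 0, 0, -1, -0.06, 0, 0, 0, -1, -0.06, 0, 0, 0, -1, -0.06, 0, 0, 0]

```text
time: 2.6
position: [0.4444, -0.1055, 0.2347]
tool_rot: [0.736, 0.677, 0.0, 0.0]
ft_force: [0.9, -0.1, 0.8]
grip_width: 0.0004
grip_force: 0.0
```

```bash
python3 -c "from h import *; st()"
```

```text
t 2.6 box x,y,z -164.6 50.8 234.7 toolx deg 85.2 zaxis [ 0.001 -0.    -1.   ] F [ 0.9 -0.1  0.8] w 0.0004 q [-0.48  0.28  1.82  0.    1.03 -0.4 ]
```

>>> arm_command:
  deltas: [-1, -0.045, 0, 0, 0, -1, 0, 0, 0.06, 0, -1, 0, 0, 0.05, 0, -1, 0, 0, 0.015, 0, -1, 0, 0, 0, 0]

```text
time: 3.22
position: [0.44, -0.148, 0.1083]
tool_rot: [0.736, 0.676, -0.0, -0.002]
ft_force: [0.2, -0.0, -0.3]
grip_width: 0.0005
grip_force: 0.0
```

Run:
```python
from h import *
st()
a=snap("top")[0][200:300,170:320];b=snap("scene")[0][100:300,220:450]
cv2.imwrite("pics/c1.png",np.hstack([cv2.resize(a,(400,267))[:, :, ::-1],cv2.resize(b,(307,267))[:, :, ::-1]]))
```

```text
t 3.225 box x,y,z -207.4 51.5 108.3 toolx deg 85.13 zaxis [-0.003  0.002 -1.   ] F [ 0.2 -0.  -0.3] w 0.0005 q [-0.57  0.51  1.93 -0.    0.7  -0.48]
```

View pics/c1.png

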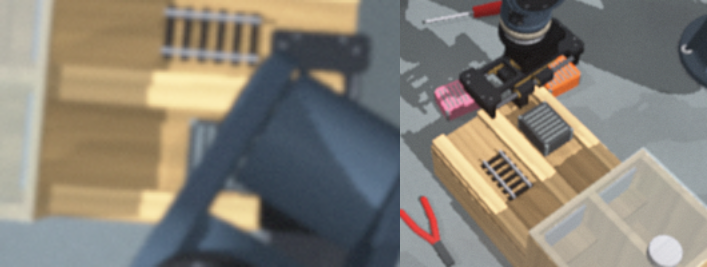

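The fingers stand behind the container in lane a and nothing is touched. The tool can't tilt, so the upright fingers have to stop just short of the lintel. The last bit must therefore be a brisk push that lets the container slide over the ledge. First a gentle nudge to find where the finger face makes contact.

>>> arm_command:
  deltas: [-1, 0.008, 0, -0.0015, 0, -1, 0.008, 0, 0, 0, -1, 0.008, 0, 0, 0, -1, 0.008, 0, 0, 0, -1, 0, 0, 0, 0, -1, 0, 0, 0, 0]

```text
time: 4.08
position: [0.4435, -0.1163, 0.1109]
tool_rot: [0.737, 0.676, -0.0, -0.0]
ft_force: [0.4, -0.8, 0.0]
grip_width: 0.0008
grip_force: 0.0
```

Run:
```python
from h import *
st()
im,d,p=snap("scene"); W=cloud(d,p); B=np.stack([(W[...,:2]*1000-O)@u,(W[...,:2]*1000-O)@l],-1)
m=(B[...,0]>-185)&(B[...,0]<-20)&(abs(B[...,1]-50)<36)&(W[...,2]>.114)&(W[...,2]<.125)
k,L,s,c=cv2.connectedComponentsWithStats(m.astype(np.uint8))
for i in range(1,k):
    if s[i,4]>30:
        q=B[L==i]; print(s[i,4],cv2.minAreaRect(q.astype(np.float32)),np.percentile(q,[1,99],0).round(1).tolist())
```

```text
t 4.075 box x,y,z -175.4 50.8 110.9 toolx deg 85.03 zaxis [-0.001  0.    -1.   ] F [ 0.4 -0.8  0. ] w 0.0008 q [-0.5   0.5   1.95  0.    0.7  -0.41]
841 ((-135.6932373046875, 51.7767448425293), (57.796634674072266, 90.8425064086914), 89.84566497802734) [[-170.9, 23.8], [-91.5, 79.8]]
```

>>> arm_command:
  deltas: [-1, 0.034, 0, 0, 0, -1, 0.0625, 0, 0, 0, -1, 0.0625, 0, 0, 0, -1, 0, 0, 0, 0, -1, -0.03, 0, 0, 0, -1, -0.06, 0, 0, 0, -1, -0.06, 0, 0, 0, -1, 0, 0, 0, 0]

```text
time: 5.12
position: [0.445, -0.1128, 0.1111]
tool_rot: [0.74, 0.673, 0.0, 0.001]
ft_force: [-0.5, 1.0, -0.0]
grip_width: 0.0002
grip_force: 0.0
```

Run:
```python
from h import *
st()
a=snap("top")[0][160:300,85:315];b=snap("scene")[0][140:370,230:480]
cv2.imwrite("pics/c2.png",np.hstack([cv2.resize(a,(410,250))[:, :, ::-1],cv2.resize(b,(272,250))[:, :, ::-1]]))
```

```text
t 5.125 box x,y,z -171.8 49.6 111.1 toolx deg 84.53 zaxis [ 0.002 -0.001 -1.   ] F [-0.5  1.  -0. ] w 0.0002 q [-0.49  0.5   1.95 -0.    0.69 -0.4 ]
```

View pics/c2.png

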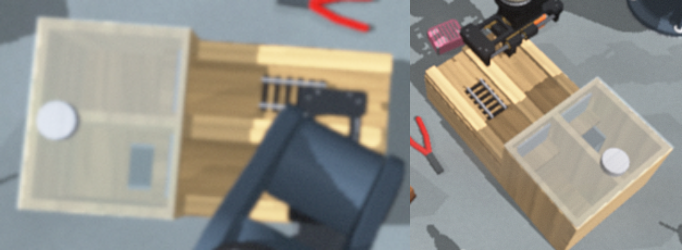

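The container is through the flap and in the pocket, at crop (141,165), and looks as if it stands on end. The fingers are back over the deck. I'll lift clear and check the flap and whether everything is still.

>>> arm_command:
  deltas: [-1, 0, 0, -0.05, 0, -1, 0, 0, -0.05, 0, -1, 0, 0, 0, 0, -1, 0, 0, 0, 0, -1, 0, 0, 0, 0, -1, 0, 0, 0, 0]

```text
time: 5.98
position: [0.4437, -0.107, 0.2098]
tool_rot: [0.737, 0.676, -0.001, -0.001]
ft_force: [0.0, 0.7, 0.4]
grip_width: 0.0004
grip_force: 0.0
```

Run:
```python
from h import *
st()
a=snap("top")[0];b=snap("scene")[0]
for n,i in(("top",a),("scene",b)):
    o=np.load(n+".npz")["im"]; 
    hs=[cv2.cvtColor(k,cv2.COLOR_RGB2HSV) for k in(o,i)]
cv2.imwrite("pics/c3.png",np.hstack([cv2.resize(a[165:290,90:200],(352,400),interpolation=2)[:, :, ::-1],cv2.resize(b[200:370,310:475],(388,400),interpolation=2)[:, :, ::-1]]))
```

```text
t 5.975 box x,y,z -166.2 51.4 209.8 toolx deg 85.03 zaxis [-0.003  0.001 -1.   ] F [0.  0.7 0.4] w 0.0004 q [-0.48  0.32  1.85  0.    0.97 -0.4 ]
```

View pics/c3.png

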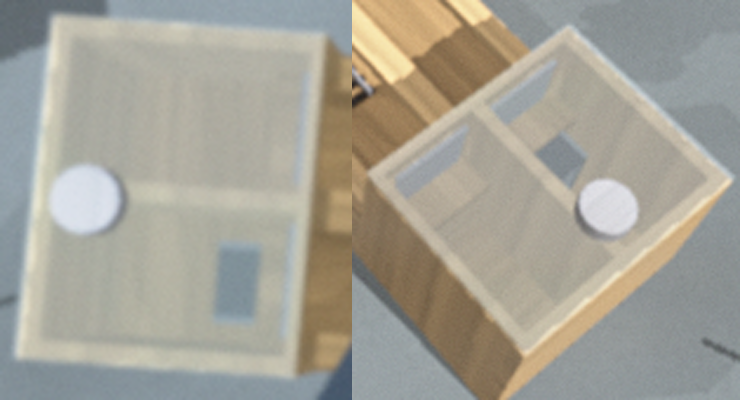

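Both flaps look the same and hang shut. The container stands on end in pocket a at crop (237,282), unchanged since the last look. I'll confirm its x by casting a ray onto its top face, then hand in.

Run:
```python
from h import *
p=imaging.camera_params("top"); K=np.array(p["intrinsics"]); T=np.linalg.inv(np.array(p["camera_from_world"]))
r=T[:3,:3]@np.array([(164-K[0,2])/K[0,0],-(253-K[1,2])/K[1,1],-1]); c=T[:3,3]
for z in(.084,.12):
    X=(c+r*(z-c[2])/r[2])[:2]*1000-O; print(z,X@u,X@l)
    if z==.084 and 52<X@u<150: print(order.hand_in())
```

```text
0.084 62.04369376331515 54.28398260474531
the job is handed in; nothing more can be done
None
0.12 53.801230880206745 54.284129358224384
```

I pushed the steel container along lane a and through the flap, and it came to rest standing on end in its pocket, at about x = 62 mm; both flaps look shut, the fingers are clear, and the job is handed in, with no verdict returned. The tool could not tilt to reach past the lintel, so the last few centimetres were a brisk push and slide, not a push right over the ledge.

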